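Spatula out of the slide-top utensil box

TASK

Slide the lid of the wooden utensil box all the way open by its grip, to the stop. Then take out the long spatula lying inside: the opening is shorter than the spatula, so raise its handle end first and draw it out on the slant from under the fixed deck. Finish while still holding the spatula in the gripper, still in the air with every part of it at least 5 cm above the rim of the box; leave the lid open and the other things on the worktop where they are.

Things in the scene. Friction and masses are not known exactly. Their poses are not given: they have to be found in the camera images.
- utensil_box: wooden utensil box fixed to the worktop, 248 (x) x 152 mm (y). x axis along the box, roughly to the robot's left, z up; origin at the centre of its underside. Inside: x -118 to +118, y -70 to +70 mm, floor 6 mm above the worktop. Walls 52 mm high (the rim), 6 mm thick. The +x half (x +6 to +118) is roofed by a fixed deck, 46 to 52 mm up, with side lips to 64 mm that guide the lid
- opening (a point): middle of the box's opening, 52 mm above the worktop, at x = -56 mm in the box frame: a hole 124 mm long (box x -118 to +6 mm) and 140 mm wide, shut at first by the sliding lid
- lid_panel (a joint): travel of the flat wooden sliding lid along the box's +x axis, m: 0 = shut, 0.124 = fully open at the stop, lying on top of the fixed deck; stays where it is left, about 1.5 N friction. The lid is 130 mm long, 6 mm thick, its top 59 mm above the worktop; it starts 0 to 0.03 open
- lid_grip (a point): middle of the wooden grip bar on the lid, 71 mm above the worktop; the bar is 46 mm long along the box's x, 18 mm wide along its y, and stands 24 mm high on the lid (its top 83 mm above the worktop). Moves with the lid
- spatula: the long spatula, 200 x 42 x 15 mm, 45 g, lying inside the box near its middle, along it, handle under the sliding lid and blade under the fixed deck. Origin at the centre of its underside, x axis towards the blade, z up. Handle: x -100 to +45 mm, 16 mm wide, 1 to 15 mm above the underside; blade: x +40 to +100 mm, 42 mm wide, 14 mm thick
- blade_tip (a point): end of the spatula's blade, 100 mm along +x from its origin, at mid thickness
- handle_end (a point): end of the spatula's handle, 100 mm along -x from its origin, at mid thickness
- small_spatula: a smaller pale spatula, 150 x 30 x 15 mm, lying on the worktop off the handle end of the box (bystander, not the one to fetch); origin at the centre of its underside
- yellow_top_jar: spice jar with a yellow cap, 45 mm across, 100 mm high, on the right, farther from the robot (bystander); origin at the centre of its underside
- teaspoon: teaspoon, 130 x 27 x 11 mm, on the worktop off the decked end of the box (bystander); origin at the centre of its underside
- purple_box: basket-like snap box, 118 x 185 x 59 mm, at the far right (bystander); origin at the centre of its underside
- measure_cup: measuring cup with a flat handle, 60 x 115 x 38 mm, on the left by the sink (bystander); origin at the centre of its underside
- shaker: salt shaker, 44 mm across, 90 mm high, on the left (bystander); origin at the centre of its underside
- dark_top_jar: spice jar with a dark cap, 45 mm across, 105 mm high, on the right, nearer the robot (bystander); origin at the centre of its underside

How it is judged:
On the way, in this order (a step that is already met when the one before it is completed fails the run):
1. the lid is slid fully open (within 8 mm of its stop) (value of joint lid_panel above 0.116 m), for 0.2 s.
2. the spatula is in the gripper, slanted with its handle end out above the rim while its blade end is still inside the box (height (world z) of handle_end above 0.06 m and height (world z) of blade_tip below 0.052 m and x of blade_tip in the frame of utensil_box above -0.118 m and angle between spatula's own x axis and vertical above 1.72 rad and contact force between the fingers and spatula above 0.5 N), for 0.1 s.
At the end, for the whole second after the job is handed in: The program has ended with the spatula still gripped between the fingers and still (under 3 cm/s), its blade tip, middle and handle end all more than 100 mm above the worktop, touching neither box nor lid, and the lid still within 12 mm of its fully open stop (value of joint lid_panel above 0.112 m and height (world z) of each of handle_end, blade_tip, spatula above 0.1 m and contact force between the fingers and spatula above 0.5 N and contact force between spatula and utensil_box below 0.1 N and linear speed of spatula below 0.03 m/s); the arm keeps its last pose, push and grip.
It fails at once if a bystander on the worktop was moved by more than 3 cm (distance of any of small_spatula, yellow_top_jar, teaspoon, purple_box, measure_cup, shaker, dark_top_jar from where it was at the start of the episode above 0.03 m).
It also fails if it takes over 51 s, if anything falls off the work surface, if the arm or the gripper's body presses on something with over 40 N, if the wrist force passes 120 N, or if a joint passes its speed limit or range.

ROBOT

A 7-joint arm with a two-finger parallel gripper is mounted at the origin on a cart in front of the work surface, level with it; the furniture and walls round the work are solid. World frame = base frame: x ahead of the robot, y to its left, z up, the work surface at z = 0. Lengths are in m, angles in rad, forces in N, time in s.
With the tool pointing down it reaches from about 0.425 to 1.025 m from the base axis. Payload 9.4 kg.
Tool frame: the origin (TCP) lies on the centre line of the jaws, within the pads' length; the fingertips stand 11 mm ahead of it and the grasp point (between the pads) lies 8 mm behind it; z points along the fingers, y is the direction in which the jaws open and shut (so a half turn about z gives the same grasp; the last joint's range is limited). The gripper opens to 93 mm and grips with 3 to 60 N. Pads are 15 mm wide; open, the fingers measure 128 mm over their backs; the gripper's body (75 mm by 188 mm) begins 65 mm behind the grasp point.
Start: joints at [1.032, 0.599, -0.003, 1.599, 0.002, 0.943, -0.08], TCP at [0.323, -0.649, 0.23] pointing down, gripper open.
Joint ranges: [-2.57, 2.57], [-0.35, 1.97], [-1.29, 1.29], [0.11, 2.56], [-1.05, 4.19], [0.11, 1.86], [-2.63, 2.63]. Speed limits (rad/s): [2.22, 2.22, 3.01, 3.01, 3.14, 3.14, 3.14].

INTERFACE

Orientations are given as a 3x3 rotation matrix whose columns are the frame's x, y, z axes.
In Python, from workcell import env gives the robot as it stands.
- The arm moves only by the tool drive_tool, never from a script. Its argument "moves" is a list of rows, each an object with "translation": the shift along the tool's x, y, z in m, a list of three; "rotation": the turn, a rotation vector about the tool's x, y, z in rad, a list of three; "hand": the finger opening in m, from 0 to 0.093. A call has 1 to 20 rows; each row is the pose to reach, as a shift and turn from the pose commanded when the call began, along the tool's axes at that moment; what a row does not reach only later rows make up. A row lasts 1/12 s, in which the tool goes at most 41.7 mm and 7.16 degrees, less where a joint would pass 70% of its speed; a pose out of reach is approached as far as the arm can. A call with a gripper value outside its range is refused whole. The fingers move at their own pace and stop on an object; "force" is the grip in N (left out, the last holds). Time passes only in rows, so rows that repeat a pose let the fingers close. It gives the time, the measured TCP pose, the force and the opening at its end, in the units of the state.
- env.get_state(): the state, without advancing time (a new reading comes with each control period).
- env.camera(name): name is "side" or "top" or "wrist"; returns the picture (480x640x3 uint8, blue, green, red); there is no depth.
- env.camera_model(name): a dict with "vertical_fov" (degrees; the focal length in pixels is half the picture's height over the tangent of half this angle, whatever the lens; pixels are square), "cx", "cy" (the principal point, pixels), "position" and "attitude" of the camera in the world. Camera axes: x right, y up, looking along -z (the intrinsics and any distortion apply to the point x, -y, -z); pixel columns grow to the right and rows downward; lengths in m; the calibration is good to about 2 mm. A picture is of the moment at which its call begins: read the wrist's pose just before it. camera_model takes no time and is no camera call; for the wrist camera it gives the pose at the moment of the call.
- env.sign_off(): hands the job in, once; it reports no verdict.
The state is a dict: "time": time; "q": joint angles; "joint_velocities": joint speeds; "joint_efforts": joint torques, N m; "tcp_pos": TCP position; "eef_rot": TCP orientation; "force": force on the tool from outside, world axes, zero at the start; "moment": the same for the moment, N m; "grip_width": finger opening in m.
Only numpy, scipy, OpenCV 4.12 (cv2) and the standard library are available. Lean on these libraries where they do the work, as an engineer would, in place of code of your own. Each camera call takes 0.05 s, during which the arm holds its last target. There are 200 camera calls.

## Working session

There is one attempt and no reset: what is moved stays moved. The work goes in short steps, Python scripts to look and compute and a tool call to move; the robot and the scene stay as the last step left them, time stands still between calls to the robot, and variables do not carry over. Pictures are saved under pics/ and viewed, about 8 in all and at most 12, crops included, and the job is handed in when it is done.

Besides the shell and the picture viewer there is one more tool, called as a command line: name --argument value ..., lists and objects as JSON in quotes. drive_tool: Moves the arm, as the interface text tells. Its arguments: {"type":"object","properties":{"moves":{"type":"array","items":{"type":"object","properties":{"translation":{"type":"array","items":{"type":"number"}},"rotation":{"type":"array","items":{"type":"number"}},"hand":{"type":"number"}}}},"force":{"type":"number"}},"required":["moves"]}

```bash
mkdir -p pics; ls; cat > h.py <<'E'
import numpy as np, cv2
from workcell import env
def snap(n,f):
    m=env.camera_model(n); im=np.array(env.camera(n)); cv2.imwrite(f'pics/{f}.png',im); return m,im
def K(m):
    f=240/np.tan(np.radians(m['vertical_fov'])/2); return f
def ray(m,u,v):
    f=K(m); d=np.array([(u-m['cx'])/f,-(v-m['cy'])/f,-1.]); return np.array(m['position']),np.array(m['attitude'])@d
def onz(m,u,v,z):
    p,d=ray(m,u,v); return p+d*(z-p[2])/d[2]
def proj(m,P):
    c=np.array(m['attitude']).T@(np.array(P)-np.array(m['position'])); f=K(m)
    return np.array([m['cx']-f*c[0]/c[2], m['cy']+f*c[1]/c[2]])
E
python3 - <<'E'
from h import *
s=env.get_state(); print({k:np.round(v,3).tolist() for k,v in s.items()})
for n in ['top','side']:
    m,im=snap(n,n+'0'); print(n,m)
E
```

```text
pics
{'time': 0.0, 'q': [1.032, 0.6, -0.003, 1.6, 0.002, 0.943, -0.08], 'joint_velocities': [0.001, -0.001, -0.001, -0.0, 0.001, 0.001, 0.001], 'joint_efforts': [0.002, -76.506, 1.498, -25.234, -0.052, 0.017, 0.0], 'tcp_pos': [0.323, -0.649, 0.229], 'eef_rot': [[0.895, 0.446, -0.001], [0.446, -0.895, 0.001], [-0.0, -0.002, -1.0]], 'force': [0.306, -0.132, 0.043], 'moment': [-0.057, 0.02, 0.02], 'grip_width': 0.093}
top {'vertical_fov': 44.788193166324724, 'cx': 321.26300936980107, 'cy': 240.23129523873882, 'position': array([-0.74866475, -0.26910194,  1.62995673]), 'attitude': array([[ 0.15182102,  0.77669869, -0.6113015 ],
       [-0.98830479,  0.11035189, -0.1052431 ],
       [-0.0142839 ,  0.62013031,  0.78436877]])}
side {'vertical_fov': 53.593531167150346, 'cx': 321.4123427351524, 'cy': 244.00496738252414, 'position': array([0.47049204, 0.91949922, 0.94597196]), 'attitude': array([[-0.99988703,  0.00470994,  0.01427397],
       [ 0.00759581, -0.66112748,  0.75023513],
       [ 0.01297048,  0.7502588 ,  0.66101702]])}
```

View pics/top0.png

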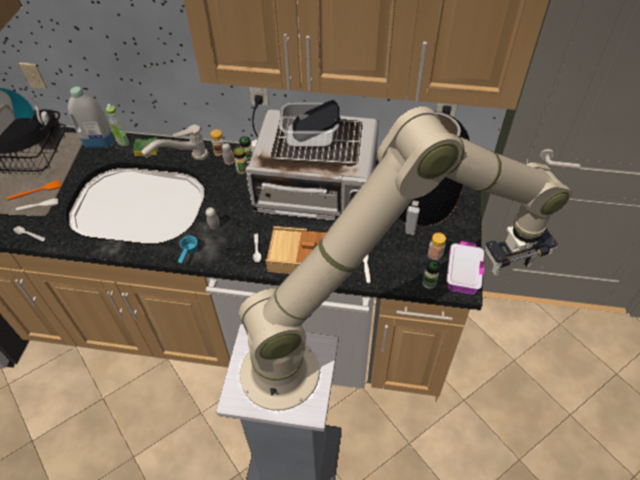

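View pics/side0.png

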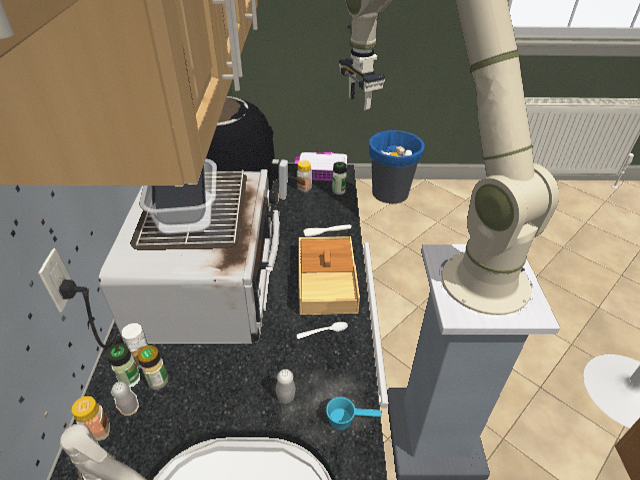

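Top: the box is at about (295,250), partly hidden by the arm. Side: lid (orange-brown) with grip at (326,257), pale deck to (358,312), and the oven front is close to the box's far side.

```bash
python3 - <<'E'
from h import *
im=cv2.imread('pics/side0.png'); m=env.camera_model('side')
c=cv2.resize(im[220:330,280:380],None,fx=6,fy=6,interpolation=cv2.INTER_CUBIC)[:600]
cv2.imwrite('pics/side0c.png',c)
for u,v,z in [(300,238,.06),(354,237,.06),(358,305,.06),(300,305,.06),(326,250,.083),(265,300,0.15)]: print(u,v,onz(m,u,v,z).round(3))
E
```

```text
300 238 [ 0.512 -0.112  0.06 ]
354 237 [ 0.358 -0.117  0.06 ]
358 305 [0.363 0.141 0.06 ]
300 305 [0.506 0.141 0.06 ]
326 250 [ 0.44  -0.035  0.083]
265 300 [0.581 0.206 0.15 ]
```

View pics/side0c.png

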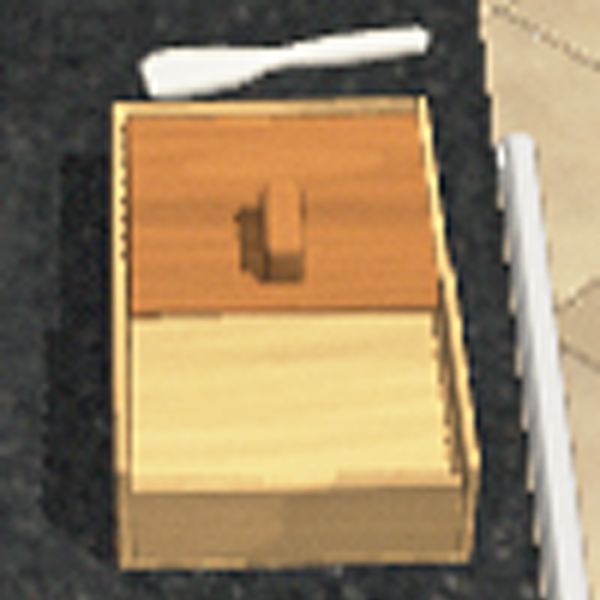

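```bash
python3 - <<'E'
from h import *
m=env.camera_model('side')
for n,u,v,z in [('farL',113,101,.052),('farR',425,97,.052),('nearRlip',478,460,.064),('deckL',120,489,.052),('deckR',470,486,.052),('botL',120,570,0),('botR',472,562,0),('gtopc',284,215,.083),('gFar',282,180,.083),('gNear',285,251,.083),('lidL',132,314,.059),('lidR',438,306,.059)]:
    print(n,onz(m,280+u/6-.4,220+v/6-.4,z).round(3))
E
```

```text
farL [ 0.517 -0.128  0.052]
farR [ 0.367 -0.132  0.052]
nearRlip [0.358 0.115 0.064]
deckL [0.507 0.121 0.052]
deckR [0.361 0.119 0.052]
botL [0.508 0.121 0.   ]
botR [0.357 0.116 0.   ]
gtopc [ 0.437 -0.014  0.083]
gFar [ 0.438 -0.037  0.083]
gNear [0.437 0.009 0.083]
lidL [0.505 0.025 0.059]
lidR [0.369 0.019 0.059]
```

Box centre is about (0.438, -0.005), x axis at about 91.8° yaw, and the corner sizes match 248 x 152 mm. The grip is at (0.437, -0.014), with the lid about 20 mm open. I'll move above the grip with the jaws across it.

drive_tool --moves '[{"translation":[0.385,-0.517,0],"rotation":[0,0,-1.14],"hand":0.06},{"translation":[0.385,-0.517,0],"rotation":[0,0,-1.14],"hand":0.06},{"translation":[0.385,-0.517,0],"rotation":[0,0,-1.14],"hand":0.06},{"translation":[0.385,-0.517,0],"rotation":[0,0,-1.14],"hand":0.06},{"translation":[0.385,-0.517,0],"rotation":[0,0,-1.14],"hand":0.06},{"translation":[0.385,-0.517,0],"rotation":[0,0,-1.14],"hand":0.06},{"translation":[0.385,-0.517,0],"rotation":[0,0,-1.14],"hand":0.06},{"translation":[0.385,-0.517,0],"rotation":[0,0,-1.14],"hand":0.06},{"translation":[0.385,-0.517,0],"rotation":[0,0,-1.14],"hand":0.06},{"translation":[0.385,-0.517,0],"rotation":[0,0,-1.14],"hand":0.06},{"translation":[0.385,-0.517,0],"rotation":[0,0,-1.14],"hand":0.06},{"translation":[0.385,-0.517,0],"rotation":[0,0,-1.14],"hand":0.06},{"translation":[0.385,-0.517,0],"rotation":[0,0,-1.14],"hand":0.06},{"translation":[0.385,-0.517,0],"rotation":[0,0,-1.14],"hand":0.06},{"translation":[0.385,-0.517,0],"rotation":[0,0,-1.14],"hand":0.06},{"translation":[0.385,-0.517,0],"rotation":[0,0,-1.14],"hand":0.06},{"translation":[0.385,-0.517,0],"rotation":[0,0,-1.14],"hand":0.06},{"translation":[0.385,-0.517,0],"rotation":[0,0,-1.14],"hand":0.06},{"translation":[0.385,-0.517,0],"rotation":[0,0,-1.14],"hand":0.06},{"translation":[0.385,-0.517,0],"rotation":[0,0,-1.14],"hand":0.06}]'

```text
time: 1.77
tcp_pos: [0.4369, -0.016, 0.2294]
eef_rot: [[-0.029, 1.0, -0.001], [1.0, 0.029, -0.001], [-0.001, -0.001, -1.0]]
force: [-0.1, -0.0, 0.3]
grip_width: 0.0601
```

```bash
python3 - <<'E'
from h import *
s=env.get_state(); print({k:np.round(s[k],3).tolist() for k in ['time','q','tcp_pos','eef_rot','force']})
m,im=snap('wrist','w1'); print(m)
E
```

```text
{'time': 1.767, 'q': [0.27, 0.286, -0.452, 2.21, 0.197, 0.683, -0.291], 'tcp_pos': [0.437, -0.016, 0.229], 'eef_rot': [[-0.029, 1.0, -0.001], [1.0, 0.029, -0.001], [-0.001, -0.001, -1.0]], 'force': [-0.069, -0.049, 0.275]}
{'vertical_fov': 64.10851395752285, 'cx': 318.46677333848413, 'cy': 237.54183745692492, 'position': array([0.43427318, 0.05433036, 0.38445298]), 'attitude': array([[ 0.99955265, -0.02932882, -0.00585758],
       [ 0.0298607 ,  0.96762703,  0.25061179],
       [-0.00168219, -0.25067459,  0.96806995]])}
```

View pics/w1.png

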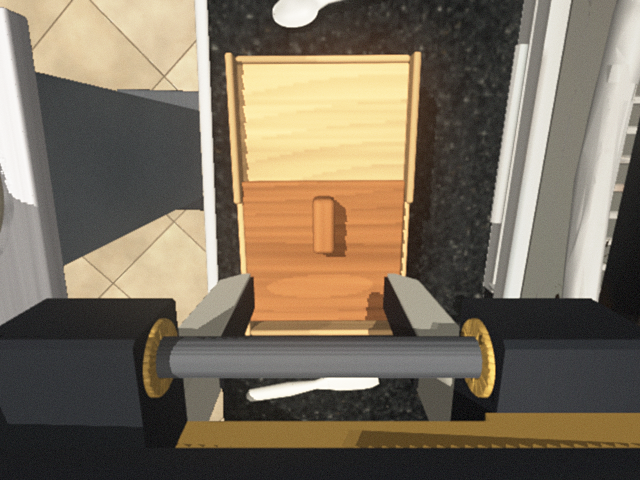

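Wrist view: lid with grip at (323,222), its top face at about x 314–333 and y 196–250; box corners at (229,54), (420,54); the small spatula lies beyond the handle-end wall.

```bash
python3 - <<'E'
from h import *
from h import *
m=env.camera_model('wrist')
for n,u,v,z in [('gTL',315,197,.083),('gTR',332,197,.083),('gBL',315,247,.083),('gBR',332,247,.083),('lipL',229,54,.064),('lipR',420,54,.064),('deckL',243,64,.052),('deckR',409,64,.052),('lipnearL',238,203,.064),('lipnearR',410,202,.064),('lidL',244,181,.059),('lidR',406,181,.059)]:
    print(n,onz(m,u,v,z).round(4))
im=cv2.imread('pics/w1.png'); print(im[220,323],im[220,290],im[120,320],im[150,200])
E
```

```text
gTL [0.4325 0.0093 0.083 ]
gTR [0.4459 0.0097 0.083 ]
gBL [ 0.4336 -0.0318  0.083 ]
gBR [ 0.4475 -0.0314  0.083 ]
lipL [0.3632 0.115  0.064 ]
lipR [0.51   0.1193 0.064 ]
deckL [0.3716 0.1102 0.052 ]
deckR [0.5047 0.1141 0.052 ]
lipnearL [ 0.3675 -0.0006  0.064 ]
lipnearR [0.5125 0.0046 0.064 ]
lidL [0.3719 0.0175 0.059 ]
lidR [0.5088 0.0216 0.059 ]
[ 86 147 221] [ 87 147 225] [168 231 251] [ 95 108 115]
```

Grip measured at (0.440, -0.012), within 3 mm of the side view. Going down and gripping it.

drive_tool --moves '[{"translation":[0.003,0.0025,0.04],"rotation":[0,0,0],"hand":0.06},{"translation":[0.003,0.0025,0.08],"rotation":[0,0,0],"hand":0.06},{"translation":[0.003,0.0025,0.11],"rotation":[0,0,0],"hand":0.06},{"translation":[0.003,0.0025,0.135],"rotation":[0,0,0],"hand":0.06},{"translation":[0.003,0.0025,0.152],"rotation":[0,0,0],"hand":0.06},{"translation":[0.003,0.0025,0.152],"rotation":[0,0,0],"hand":0.06},{"translation":[0.003,0.0025,0.152],"rotation":[0,0,0],"hand":0.0},{"translation":[0.003,0.0025,0.152],"rotation":[0,0,0],"hand":0.0},{"translation":[0.003,0.0025,0.152],"rotation":[0,0,0],"hand":0.0},{"translation":[0.003,0.0025,0.152],"rotation":[0,0,0],"hand":0.0},{"translation":[0.003,0.0025,0.152],"rotation":[0,0,0],"hand":0.0},{"translation":[0.003,0.0025,0.152],"rotation":[0,0,0],"hand":0.0}]' --force 15

```text
time: 2.82
tcp_pos: [0.4401, -0.0118, 0.0783]
eef_rot: [[-0.031, 1.0, 0.001], [1.0, 0.031, 0.0], [-0.0, 0.001, -1.0]]
force: [-0.1, 0.3, 0.4]
grip_width: 0.0248
```

drive_tool --moves '[{"translation":[0,0,0],"hand":0.0},{"translation":[0,0,0],"hand":0.0},{"translation":[0,0,0],"hand":0.0},{"translation":[0.01,0,0],"hand":0.0},{"translation":[0.02,0,0],"hand":0.0},{"translation":[0.03,0,0],"hand":0.0},{"translation":[0.04,0,0],"hand":0.0},{"translation":[0.05,0,0],"hand":0.0},{"translation":[0.06,0,0],"hand":0.0},{"translation":[0.07,0,0],"hand":0.0},{"translation":[0.08,0,0],"hand":0.0},{"translation":[0.09,0,0],"hand":0.0},{"translation":[0.09,0,0],"hand":0.0}]'

```text
$.moves[0]: bad value
```

drive_tool --moves '[{"translation":[0,0,0],"rotation":[0,0,0],"hand":0.0},{"translation":[0,0,0],"rotation":[0,0,0],"hand":0.0},{"translation":[0,0,0],"rotation":[0,0,0],"hand":0.0},{"translation":[0.01,0,0],"rotation":[0,0,0],"hand":0.0},{"translation":[0.02,0,0],"rotation":[0,0,0],"hand":0.0},{"translation":[0.03,0,0],"rotation":[0,0,0],"hand":0.0},{"translation":[0.04,0,0],"rotation":[0,0,0],"hand":0.0},{"translation":[0.05,0,0],"rotation":[0,0,0],"hand":0.0},{"translation":[0.06,0,0],"rotation":[0,0,0],"hand":0.0},{"translation":[0.07,0,0],"rotation":[0,0,0],"hand":0.0},{"translation":[0.08,0,0],"rotation":[0,0,0],"hand":0.0},{"translation":[0.09,0,0],"rotation":[0,0,0],"hand":0.0},{"translation":[0.09,0,0],"rotation":[0,0,0],"hand":0.0}]'

```text
time: 3.9
tcp_pos: [0.4375, 0.0804, 0.078]
eef_rot: [[-0.033, 0.999, 0.001], [0.999, 0.033, 0.001], [0.001, 0.001, -1.0]]
force: [0.5, 2.0, 7.9]
grip_width: 0.0179
```

drive_tool --moves '[{"translation":[0.004,0,0],"rotation":[0,0,0],"hand":0.0},{"translation":[0.008,0,0],"rotation":[0,0,0],"hand":0.0},{"translation":[0.012,0,0],"rotation":[0,0,0],"hand":0.0},{"translation":[0.012,0,0],"rotation":[0,0,0],"hand":0.0}]'

```text
time: 4.23
tcp_pos: [0.4371, 0.0912, 0.078]
eef_rot: [[-0.032, 0.999, 0.001], [0.999, 0.032, 0.001], [0.001, 0.001, -1.0]]
force: [0.6, 1.5, 7.8]
grip_width: 0.0179
```

drive_tool --moves '[{"translation":[0.003,0,0],"rotation":[0,0,0],"hand":0.0},{"translation":[0.006,0,0],"rotation":[0,0,0],"hand":0.0},{"translation":[0.006,0,0],"rotation":[0,0,0],"hand":0.0}]'

```text
time: 4.48
tcp_pos: [0.4369, 0.0956, 0.078]
eef_rot: [[-0.03, 1.0, 0.001], [1.0, 0.03, -0.001], [-0.001, 0.001, -1.0]]
force: [2.3, -5.1, 8.6]
grip_width: 0.0182
```

The force jumped to -5 N and travel totals about 107 mm, against about 105 predicted, so this is the stop. Hold, release, rise, and back off over the opening.

drive_tool --moves '[{"translation":[0.001,0,0],"rotation":[0,0,0],"hand":0.0},{"translation":[0.001,0,0],"rotation":[0,0,0],"hand":0.0},{"translation":[0.001,0,0],"rotation":[0,0,0],"hand":0.0},{"translation":[0.0,0,0],"rotation":[0,0,0],"hand":0.05},{"translation":[0.0,0,0],"rotation":[0,0,0],"hand":0.05},{"translation":[0.0,0,0],"rotation":[0,0,0],"hand":0.05},{"translation":[0.0,0,0],"rotation":[0,0,0],"hand":0.05},{"translation":[0.0,0,-0.03],"rotation":[0,0,0],"hand":0.05},{"translation":[0.0,0,-0.06],"rotation":[0,0,0],"hand":0.05},{"translation":[-0.03,0,-0.1],"rotation":[0,0,0],"hand":0.05},{"translation":[-0.07,0,-0.14],"rotation":[0,0,0],"hand":0.05},{"translation":[-0.11,0,-0.14],"rotation":[0,0,0],"hand":0.05},{"translation":[-0.15,0,-0.14],"rotation":[0,0,0],"hand":0.05},{"translation":[-0.15,0,-0.14],"rotation":[0,0,0],"hand":0.05},{"translation":[-0.15,0,-0.14],"rotation":[0,0,0],"hand":0.05}]'

```text
time: 5.73
tcp_pos: [0.4407, -0.0575, 0.218]
eef_rot: [[-0.025, 1.0, 0.0], [1.0, 0.025, -0.001], [-0.001, 0.0, -1.0]]
force: [-0.3, -0.5, -0.3]
grip_width: 0.05
```

```bash
python3 - <<'E'
from h import *
m,im=snap('wrist','w2')
E
```

```text
(no output)
```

View pics/w2.png

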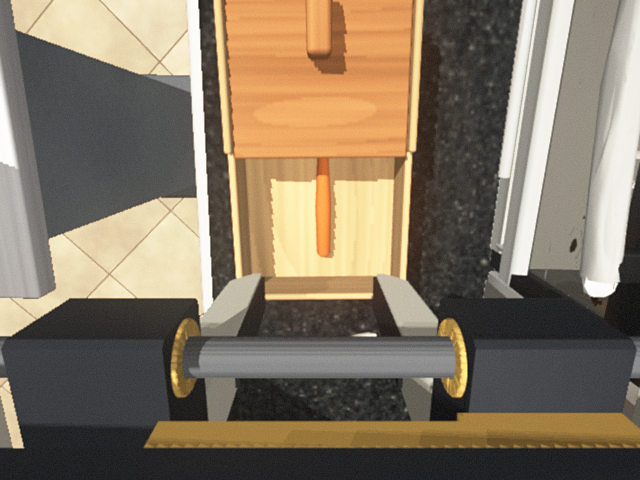

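The lid is open over the deck (its edge at row 157). The orange handle runs from (323,158) to its end at (324,256).

```bash
python3 - <<'E'
from h import *
m=env.camera_model('wrist'); im=cv2.imread('pics/w2.png')
h=cv2.cvtColor(im,cv2.COLOR_BGR2HSV)
k=((h[...,0]<15)&(h[...,1]>170)).astype(np.uint8); k[:162]=0;k[275:]=0;k[:,:290]=0;k[:,360:]=0
for v in [170,185,200,215,230,245,252,255]:
    x=np.where(k[v])[0]
    if len(x): print(v,x.min(),x.max(),onz(m,x.min(),v,.021).round(4),onz(m,x.max()+1,v,.021).round(4))
y=np.where(k.any(1))[0]; print('end',y.max(),onz(m,324,y.max()+1,.014).round(4))
for n,u,v,z in [('lidedgeL',235,157,.059),('lidedgeR',408,157,.059),('wallinL',247,277,.052),('wallinR',397,277,.052),('walloutT',320,299,.052),('g end',319,52,.083)]: print(n,onz(m,u,v,z).round(4))
E
```

```text
170 317 328 [ 0.4372 -0.0126  0.021 ] [ 0.4481 -0.0123  0.021 ]
185 317 329 [ 0.4376 -0.0261  0.021 ] [ 0.4495 -0.0258  0.021 ]
200 316 329 [ 0.437 -0.04   0.021] [ 0.45   -0.0396  0.021 ]
215 316 330 [ 0.4374 -0.0541  0.021 ] [ 0.4514 -0.0537  0.021 ]
230 317 329 [ 0.4387 -0.0685  0.021 ] [ 0.451  -0.0681  0.021 ]
245 317 329 [ 0.4391 -0.0831  0.021 ] [ 0.4515 -0.0828  0.021 ]
252 318 328 [ 0.4403 -0.0901  0.021 ] [ 0.4508 -0.0898  0.021 ]
255 320 326 [ 0.4423 -0.093   0.021 ] [ 0.449  -0.0928  0.021 ]
end 256 [ 0.4463 -0.0971  0.014 ]
lidedgeL [ 0.3713 -0.0011  0.059 ]
lidedgeR [0.51   0.0028 0.059 ]
wallinL [ 0.3777 -0.1057  0.052 ]
wallinR [ 0.5108 -0.102   0.052 ]
walloutT [ 0.4431 -0.1249  0.052 ]
g end [0.4366 0.0732 0.083 ]
```

Handle end is at y≈-0.098, axis x≈0.445, parallel to the box within 1°. Descending to grip at y≈-0.08.

drive_tool --moves '[{"translation":[-0.0225,0.004,0.04],"rotation":[0,0,0],"hand":0.05},{"translation":[-0.0225,0.004,0.08],"rotation":[0,0,0],"hand":0.05},{"translation":[-0.0225,0.004,0.115],"rotation":[0,0,0],"hand":0.05},{"translation":[-0.0225,0.004,0.145],"rotation":[0,0,0],"hand":0.05},{"translation":[-0.0225,0.004,0.17],"rotation":[0,0,0],"hand":0.05},{"translation":[-0.0225,0.004,0.185],"rotation":[0,0,0],"hand":0.05},{"translation":[-0.0225,0.004,0.192],"rotation":[0,0,0],"hand":0.05},{"translation":[-0.0225,0.004,0.197],"rotation":[0,0,0],"hand":0.05},{"translation":[-0.0225,0.004,0.197],"rotation":[0,0,0],"hand":0.05},{"translation":[-0.0225,0.004,0.197],"rotation":[0,0,0],"hand":0.05}]'

```text
time: 6.62
tcp_pos: [0.446, -0.0754, 0.0211]
eef_rot: [[-0.032, 0.999, 0.0], [0.999, 0.032, 0.0], [0.0, 0.0, -1.0]]
force: [-0.6, -0.8, 0.2]
grip_width: 0.05
```

drive_tool --moves '[{"translation":[0,0,0],"rotation":[0,0,0],"hand":0.0},{"translation":[0,0,0],"rotation":[0,0,0],"hand":0.0},{"translation":[0,0,0],"rotation":[0,0,0],"hand":0.0},{"translation":[0,0,0],"rotation":[0,0,0],"hand":0.0},{"translation":[0,0,0],"rotation":[0,0,0],"hand":0.0},{"translation":[0,0,0],"rotation":[0,0,0],"hand":0.0},{"translation":[0,0,0],"rotation":[0,0,0],"hand":0.0},{"translation":[0,0,0],"rotation":[0,0,0],"hand":0.0},{"translation":[0,0,0],"rotation":[0,0,0],"hand":0.0}]' --force 30

```text
time: 7.37
tcp_pos: [0.4458, -0.076, 0.0207]
eef_rot: [[-0.031, 1.0, 0.0], [1.0, 0.031, -0.0], [-0.0, 0.0, -1.0]]
force: [-0.2, -0.7, 3.0]
grip_width: 0.0132
```

Gripped (13 mm across the rounded handle). Tilting about the blade tip, then drawing back on the slant in small steps.

drive_tool --moves '[{"translation":[0.001,0,-0.007],"rotation":[0,-0.04,0],"hand":0.0},{"translation":[0.002,0,-0.0145],"rotation":[0,-0.08,0],"hand":0.0},{"translation":[0.003,0,-0.0217],"rotation":[0,-0.12,0],"hand":0.0},{"translation":[0.0,0,-0.029],"rotation":[0,-0.16,0],"hand":0.0},{"translation":[-0.0034,0,-0.0361],"rotation":[0,-0.2,0],"hand":0.0},{"translation":[-0.0055,0,-0.0386],"rotation":[0,-0.215,0],"hand":0.0},{"translation":[-0.008,0,-0.0412],"rotation":[0,-0.23,0],"hand":0.0},{"translation":[-0.008,0,-0.0412],"rotation":[0,-0.23,0],"hand":0.0}]'

```text
time: 8.03
tcp_pos: [0.446, -0.0838, 0.0618]
eef_rot: [[-0.031, 0.999, 0.007], [0.973, 0.032, -0.228], [-0.228, -0.0, -0.974]]
force: [0.2, 0.5, -1.0]
grip_width: 0.0131
```

```bash
python3 - <<'E'
from h import *
m,im=snap('wrist','w3'); m,im=snap('side','s3')
w=cv2.imread('pics/w3.png')
c=cv2.resize(im[200:340,260:400],None,fx=3.43,fy=3.43,interpolation=cv2.INTER_CUBIC)[:480,:480]
w=cv2.resize(w[:480,160:480],None,fx=1,fy=1)
cv2.imwrite('pics/c3.png',np.hstack([w,c]))
E
```

```text
(no output)
```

View pics/c3.png

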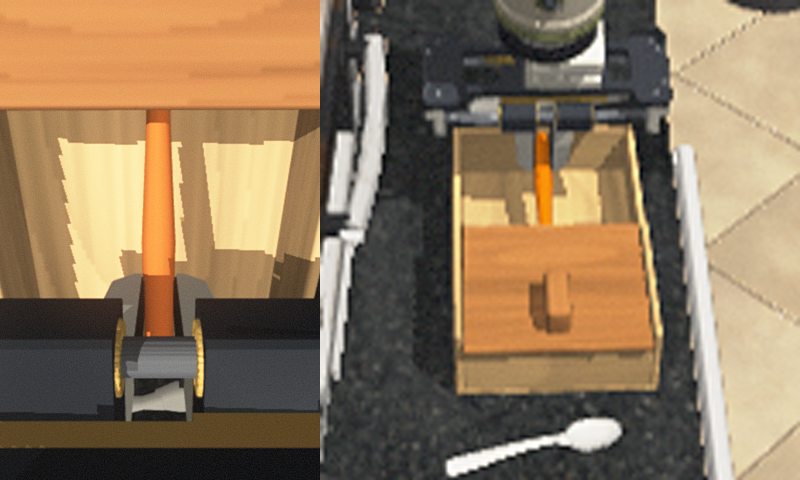

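The spatula is gripped and tilted 13°, the lid is still open, and forces are small. Continuing the slanted draw.

drive_tool --moves '[{"translation":[-0.0055,0,-0.0016],"rotation":[0,-0.017,0],"hand":0.0},{"translation":[-0.011,0,-0.0032],"rotation":[0,-0.034,0],"hand":0.0},{"translation":[-0.0165,0,-0.0048],"rotation":[0,-0.05,0],"hand":0.0},{"translation":[-0.0165,0,-0.0048],"rotation":[0,-0.05,0],"hand":0.0},{"translation":[-0.0165,0,-0.0048],"rotation":[0,-0.05,0],"hand":0.0},{"translation":[-0.0165,0,-0.0048],"rotation":[0,-0.05,0],"hand":0.0}]'

```text
time: 8.63
tcp_pos: [0.4465, -0.0988, 0.0702]
eef_rot: [[-0.03, 1.0, 0.009], [0.961, 0.031, -0.276], [-0.276, -0.0, -0.961]]
force: [-0.3, 0.3, -0.3]
grip_width: 0.0131
```

drive_tool --moves '[{"translation":[-0.01,0,0],"rotation":[0,0,0],"hand":0.0},{"translation":[-0.02,0,0],"rotation":[0,0,0],"hand":0.0},{"translation":[-0.03,0,0],"rotation":[0,0,0],"hand":0.0},{"translation":[-0.04,0,0],"rotation":[0,0,0],"hand":0.0},{"translation":[-0.05,0,0],"rotation":[0,0,0],"hand":0.0},{"translation":[-0.06,0,0],"rotation":[0,0,0],"hand":0.0},{"translation":[-0.07,0,0],"rotation":[0,0,0],"hand":0.0},{"translation":[-0.08,0,0],"rotation":[0,0,0],"hand":0.0},{"translation":[-0.09,0,0],"rotation":[0,0,0],"hand":0.0},{"translation":[-0.1,0,0],"rotation":[0,0,0],"hand":0.0},{"translation":[-0.1,0,0],"rotation":[0,0,0],"hand":0.0}]'

```text
time: 9.55
tcp_pos: [0.449, -0.1979, 0.0988]
eef_rot: [[-0.026, 1.0, 0.008], [0.96, 0.027, -0.277], [-0.277, 0.001, -0.961]]
force: [-0.2, 0.3, -0.2]
grip_width: 0.0129
```

drive_tool --moves '[{"translation":[-0.003,0,-0.01],"rotation":[0,0,0],"hand":0.0},{"translation":[-0.006,0,-0.02],"rotation":[0,0,0],"hand":0.0},{"translation":[-0.009,0,-0.031],"rotation":[0,0,0],"hand":0.0},{"translation":[-0.013,0,-0.045],"rotation":[0,0,0],"hand":0.0},{"translation":[-0.018,0,-0.062],"rotation":[0,0,0],"hand":0.0},{"translation":[-0.024,0,-0.083],"rotation":[0,0,0],"hand":0.0},{"translation":[-0.03,0,-0.104],"rotation":[0,0,0],"hand":0.0},{"translation":[-0.034,0,-0.118],"rotation":[0,0,0],"hand":0.0},{"translation":[-0.036,0,-0.125],"rotation":[0,0,0],"hand":0.0},{"translation":[-0.036,0,-0.125],"rotation":[0,0,0],"hand":0.0},{"translation":[-0.036,0,-0.125],"rotation":[0,0,0],"hand":0.0},{"translation":[-0.036,0,-0.125],"rotation":[0,0,0],"hand":0.0},{"translation":[-0.036,0,-0.125],"rotation":[0,0,0],"hand":0.0}]'

```text
time: 10.63
tcp_pos: [0.4489, -0.1949, 0.2269]
eef_rot: [[-0.03, 1.0, 0.007], [0.961, 0.031, -0.276], [-0.276, -0.002, -0.961]]
force: [0.0, -1.1, -0.9]
grip_width: 0.0127
```

```bash
python3 - <<'E'
from h import *
m,w=snap('wrist','w4'); m,im=snap('side','s4')
s=env.get_state(); T=np.array(s['tcp_pos']);R=np.array(s['eef_rot'])
for n,x in [('tip',.178),('mid',.078),('end',-.022)]:
    P=T+R@[x,0,.007]; print(n,P.round(3),proj(m,P).round(0))
c=cv2.resize(im[170:330,230:400],None,fx=3,fy=3,interpolation=cv2.INTER_CUBIC)
cv2.imwrite('pics/c4.png',np.hstack([w[:480,160:440],c]))
E
```

```text
tip [ 0.444 -0.026  0.171] [325. 227.]
mid [ 0.447 -0.122  0.199] [324. 196.]
end [ 0.45  -0.218  0.226] [322. 168.]
```

View pics/c4.png

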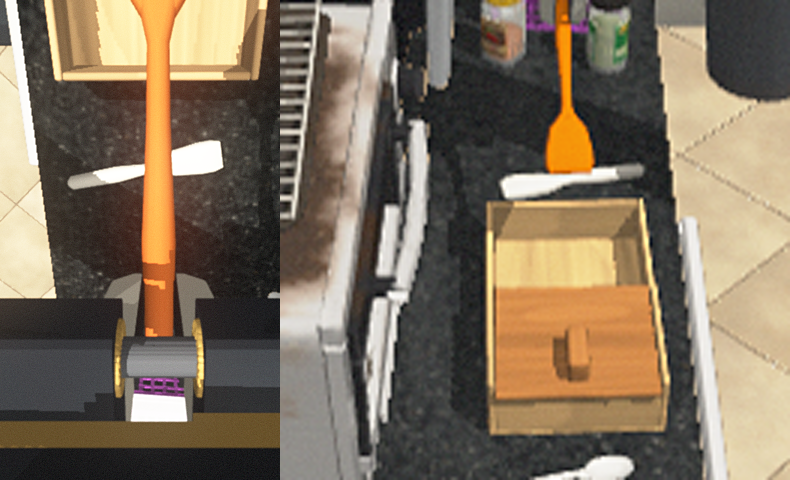

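The spatula is held in the air. Its tip shows at about (327,227) against the predicted (325,227), which puts it at about 0.17 m. The lid is still at the stop and the bystanders haven't moved. Handing in.

```bash
python3 - <<'E'
from h import *
s=env.get_state(); print(s['time'],s['grip_width'],np.abs(s['joint_velocities']).max().round(4)); print(env.sign_off())
E
```

```text
10.7333 0.013005966285806938 0.0028
the job is handed in; nothing more can be done
None
```

The lid is open at its stop, and the arm is holding the long spatula still in the air above the box. I handed the job in at about 10.7 s of the 51 s allowed; no verdict was reported.

- **Lid:** I slid it about 107 mm by its grip until the force jumped to about 5 N. I had predicted about 105 mm to the stop, and the last picture shows it still lying over the deck.
- **Spatula:** I raised the handle end first, tilted it 13–16°, and drew it out on the slant, with the force on the tool at about 1 N or less. The last computed heights are tip 0.171 m, middle 0.199 m and handle end 0.226 m. The side picture put the tip within about 2 pixels of its predicted position.
- **Grip:** The finger opening stayed at 12.7–13.1 mm at 30 N, although the handle is listed as 16 mm wide. I put that down to the rounded handle; there was no sign of slipping.
- **Bystanders:** The small spatula, teaspoon and right-hand jars looked undisturbed in the last crop. The shaker and measuring cup were outside it and weren't checked again; the arm never went near them.

The box position from the side and wrist cameras differed by 2–4 mm, which made no difference to the moves.

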